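# Lay the dried lino block back in the galley and push it home

## Task

The larger lino block has been left standing on its edge to dry in the steel galley. Using only the fingertips, tip it over onto its wooden back so that the carved face looks up, then push it along the galley floor home into the corner where the closed end meets the long rim farther from the robot: top edge flush against the closed end, side flush along that rim. Push it gently: do not pinch it, shove it hard or pick it up, do not let it fall on its carved face, and leave the small block standing and the other things where they are.

Things in the scene. Friction and masses are not known exactly. Their poses are not given: they have to be found in the camera images.
- galley: Bare sheet-steel tray, fixed. Inside 230 mm wide (its x) by 335 mm long (y). Floor 3 mm thick; rims 4 mm thick, 16 mm above the floor (19 mm above the bench) along both long sides and the closed end at +y (robot's left); the -y end is open. Origin: underside, middle of the inside; x points across, away from the robot, y to the closed end, z up; turned up to 0.3 rad from the world.
- galley_corner (a point): Inner corner on the galley floor's top, where the closed end meets the long rim farther from the robot: at (115, 167.5, 3) mm in the galley's frame. Axes as the galley's.
- block: Larger lino block, about 0.15 kg: pale wood, dark carved lino on its -x face, bare wooden back at +x. 90 mm wide (y), 75 high (z), 23.3 thick (x). Stands on a 90 mm edge, back to the closed end, up to 0.35 rad off square. Origin: middle of the edge face it stands on. A light push high on the face topples it freely onto its back; then x points down, z to the closed end, top 26 mm above the bench.
- block_corner (a point): Corner of the block's back at its top edge, at (11.65, -45, 75) mm in the block's frame: lying on its back, it is the bottom corner that goes to galley_corner. Axes as the block's.
- block_heel (a point): Middle of the block's lower back edge, at (11.65, 0, 0) mm in the block's frame: the edge about which it tips, which stays on the galley floor. Axes as the block's.
- small_block: Smaller block of the same make, 55 mm wide (y), 50 mm high (z), 23.3 mm thick (x), standing on edge in the galley close to the open end. To be left alone. Origin: middle of the edge face it stands on; z up.
- bottle: White plastic bottle with red cap, 72 mm across, 210 mm high, standing on the bench to the right of the galley. Origin: centre of its underside; z up.
- ink_tin: Round steel ink tin, 103 mm across, 68 mm high, standing on the bench to the right of the galley. Origin: centre of its underside; z up.
- composing_stick: Composing stick: a flat three-sided aluminium tray 50 mm by 240 mm, 22 mm high, with a few lines of type, lying on the bench to the left of the galley. Origin: centre of its underside; z up.
Not all that is in view belongs to the job. What is shaped like the block but orange or red is not meant.

How it is judged:
By the outcome, as a careful person would: the job done as asked, in the order asked, and still so for the second after the job is handed in, with the robot touching nothing.
It also fails if it takes over 64 s, if anything falls off the work surface, if the arm or the gripper's body presses on something with over 40 N, if the wrist force passes 120 N, or if a joint passes its speed limit or range.

## Robot

A 7-joint arm with a two-finger parallel gripper is mounted at the origin on the work surface. World frame = base frame: x ahead of the robot, y to its left, z up, the work surface at z = 0. Lengths are in m, angles in rad, forces in N, time in s.
With the tool pointing down it reaches from about 0.4 to 0.9 m from the base axis. Payload 5.6 kg.
Tool frame: the origin (TCP) lies on the centre line of the jaws, within the pads' length; the fingertips stand 14 mm ahead of it and the grasp point (between the pads) lies 5 mm behind it; z points along the fingers, y is the line along which they close (so a half turn about z gives the same grasp; the last joint's range is limited). The gripper opens to 92 mm and grips with 3 to 60 N. Pads are 20 mm wide; open, the fingers measure 128 mm over their backs; the gripper's body (75 mm by 189 mm) begins 69 mm behind the grasp point.
Start: joints at [1.216, 0.468, -0.012, 1.603, 0.006, 1.071, -0.056], TCP at [0.199, -0.619, 0.229] pointing down, gripper open.
Joint ranges: [-2.53, 2.53], [-0.31, 2.02], [-1.57, 1.55], [0.28, 2.44], [-1.29, 4.43], [0.15, 1.84], [-2.92, 2.92]. Speed limits (rad/s): [2.57, 2.57, 3.14, 3.14, 3.14, 3.14, 3.14].

## Interface

Orientations are given as a unit quaternion [x, y, z, w].
In Python, from workcell import telemetry, get_image, ctrl, finder gives the robot as it stands.
- The arm moves only by the shell command python3 -m pendant 'ROWS' [FORCE]. ROWS is JSON, a list of rows, each a list of 5 numbers: the shift along the tool's x, y, z in units of 50 mm (1.0 is 50 mm), then the turn about the tool's z in units of 8 degrees (1.0 is 8 degrees), then the opening, from 0 (shut) to 1 (fully open). A call has 1 to 12 rows; each row shifts and turns the commanded pose from where the row before left it, along the tool's axes as they then stand; what a row does not reach is not made up. A row lasts 1/8 s, in which the tool goes at most 62.5 mm and 10.7 degrees, less where a joint would pass 70% of its speed; a pose out of reach is approached as far as the arm can. A call is refused whole if a number of a shift passes 1 or a number of a turn 1, either way. A call with a gripper value outside its range is refused whole. The fingers move at their own pace and stop on an object; FORCE is the grip in N (left out, the last holds). Time passes only in rows, so rows that do not move let the fingers close. It gives the time, the measured TCP pose, the force, the opening and the grip force at its end, in the units of the state.
- telemetry.state(): the state, without advancing time (a new reading comes with each control period).
- get_image(name): name is "side" or "top" or "wrist"; returns a dict with "pixels" (400x640x3 uint8, red, green, blue), "K" (3x3 intrinsics, pixels), "k1" (the pictures are not rectified: a ray, as slopes to the right and down, at radius r is drawn at 1 + k1 r^2 times it, then the intrinsics apply), "origin" and "rotation" of the camera in the world. Camera axes: x right, y up, looking along -z (the intrinsics and any distortion apply to the point x, -y, -z); pixel columns grow to the right and rows downward; lengths in m; the calibration is good to about 2 mm. A picture is of the moment at which its call begins. There is no depth.
- ctrl.close_job(): hands the job in; it is judged then, once.
Trained networks look in a picture, given as the dict that the camera call returned (one of the last four; its "shot" number tells which), for a name from the list of things; names that differ only in an ending like _2 or _b are one class to them, and where a whole thing is asked for, a point or a joint stands for the part that bears it (a point fixed in the world has none). Each returns a list of dicts, best first, with "confidence" (0 to 1); they miss things now and then, are a little off and sometimes report something else, mostly with a low value. They report only what shows in the picture. A call takes as long as a camera call. They do not tell look-alikes from the thing itself.
- finder.boxes_of(thing, picture): "point" ([x, y, z] in m, in world coordinates, good to about 4 mm: the middle of the surface that is visible of it).
The state is a dict: "clock": time; "q": joint angles; "qd": joint speeds; "effort": joint torques, N m; "tool_pos": TCP position; "ee_rot": TCP orientation; "force": force on the tool from outside, world axes, zero at the start; "moment": the same for the moment, N m; "gripper_width": finger opening in m; "grip_force": force on a finger pad.
Only numpy, scipy, OpenCV 4.12 (cv2) and the standard library are available. Lean on these libraries where they do the work, as an engineer would, in place of code of your own. Each camera call takes 0.05 s, during which the arm holds its last target. There are 200 camera calls.

## Working session

There is one attempt and no reset: what is moved stays moved. The work goes in short steps, Python scripts to look and compute and a shell command to move; the robot and the scene stay as the last step left them, time stands still between calls to the robot, and variables do not carry over. Pictures are saved under pics/ and viewed, at most 10 in all, crops included, and the job is handed in when it is done.

```bash
mkdir -p pics; cat > h.py <<'E'
import numpy as np, cv2
from workcell import telemetry, get_image, ctrl, finder
from scipy.spatial.transform import Rotation as R
def snap(cam,name=None):
    p=get_image(cam)
    if name: cv2.imwrite('pics/'+name,cv2.cvtColor(p['pixels'],cv2.COLOR_RGB2BGR))
    return p
def rot(p):
    r=np.array(p['rotation']); return r if r.shape==(3,3) else R.from_quat(r).as_matrix()
def proj(p,X):
    c=(np.atleast_2d(X)-np.array(p['origin']))@rot(p)
    s=np.c_[c[:,0]/-c[:,2],-c[:,1]/-c[:,2]]
    s=s*(1+p['k1']*(s**2).sum(1,keepdims=True)); K=np.array(p['K'])
    return np.c_[s,np.ones(len(s))]@K.T[:,:2]
def unproj(p,uv,z):
    uv=np.array(uv,float).reshape(-1,1,2)
    s=cv2.undistortPoints(uv,np.array(p['K'],float),np.array([p['k1'],0,0,0,0],float)).reshape(-1,2)
    d=np.c_[s[:,0],-s[:,1],-np.ones(len(s))]@rot(p).T; o=np.array(p['origin'])
    return o+d*((z-o[2])/d[:,2])[:,None]
E
python3 - <<'E'
from h import *
for c in ['top','side']:
    p=snap(c,c+'1.png'); print(c,np.round(p['origin'],3),np.round(rot(p),2).tolist(),p['k1'])
    for t in ['block','small_block','galley','bottle','ink_tin','composing_stick','block_corner','block_heel']:
        try:
            for d in finder.boxes_of(t,p)[:4]:
                print(t,np.round(d['point'],3),round(d['confidence'],2),np.round(proj(p,d['point'])[0]))
        except Exception as e: print(t,e)
s=telemetry.state(); print(s)
E
```

```text
top [ 0.217 -0.022  1.466] [[0.04, 0.97, -0.22], [-1.0, 0.04, -0.01], [0.0, 0.22, 0.97]] -0.13880651572948152
block [ 0.336 -0.054  0.077] 0.78 [321. 268.]
block [0.348 0.095 0.072] 0.77 [271. 262.]
block [ 0.573 -0.044  0.075] 0.57 [320. 191.]
small_block [ 0.497 -0.176  0.055] 0.65 [362. 218.]
galley [ 0.561 -0.017  0.006] 0.68 [311. 200.]
bottle [ 0.422 -0.427  0.141] 0.68 [450. 241.]
bottle [ 0.559 -0.019  0.004] 0.36 [311. 200.]
ink_tin [ 0.551 -0.407  0.068] 0.6 [436. 203.]
composing_stick [0.502 0.402 0.003] 0.7 [181. 212.]
block_corner [ 0.333 -0.055  0.073] 0.77 [321. 269.]
block_corner [0.345 0.088 0.076] 0.77 [273. 263.]
block_corner [ 0.568 -0.041  0.079] 0.53 [319. 192.]
block_corner [ 0.408 -0.28   0.074] 0.53 [396. 247.]
block_heel [ 0.402 -0.284  0.073] 0.92 [397. 249.]
block_heel [0.349 0.086 0.08 ] 0.73 [273. 262.]
block_heel [ 0.336 -0.061  0.074] 0.72 [323. 268.]
block_heel [ 0.571 -0.046  0.079] 0.5 [321. 191.]
side [0.387 0.994 0.905] [[-0.99, 0.12, -0.11], [-0.16, -0.63, 0.76], [0.02, 0.77, 0.64]] -0.053318348133015385
block [ 0.575 -0.032  0.053] 0.95 [316. 19
[... 819 characters left out ...]
1.21598096,  0.46746322, -0.01159994,  1.60268143,  0.0060052 ,
        1.07137573, -0.05627204]), 'qd': array([ 3.34501914e-04,  5.22761953e-04, -4.17520650e-04,  8.73205783e-04,
       -1.73207582e-03,  8.35048215e-05,  3.98866562e-04]), 'effort': array([-7.40195665e-04, -5.20395577e+01, -1.25822879e-02, -2.44053733e+01,
       -5.66653290e-02,  1.13201348e-02,  1.86294619e-05]), 'tool_pos': array([ 0.19937853, -0.61869499,  0.22862396]), 'ee_rot': array([ 9.87874181e-01,  1.55256557e-01, -1.07137973e-05,  5.69295353e-05]), 'force': array([-0.31456568,  0.81531413,  0.13057151]), 'moment': array([0.04617622, 0.02378892, 0.05679992]), 'grip_force': 0.0, 'gripper_width': 0.09221802841854479}
```

```bash
python3 - <<'E'
import cv2
a=cv2.imread('pics/top1.png')[120:300,150:500]; b=cv2.imread('pics/side1.png')[100:300,200:480]
cv2.imwrite('pics/topc.png',cv2.resize(a,(800,411),interpolation=cv2.INTER_CUBIC))
cv2.imwrite('pics/sidec.png',cv2.resize(b,(800,571),interpolation=cv2.INTER_CUBIC))
E
```

```text
(no output)
```

View pics/topc.png

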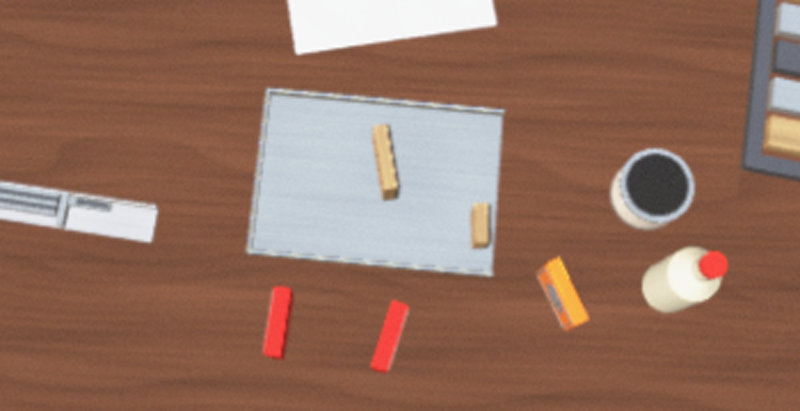

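View pics/sidec.png

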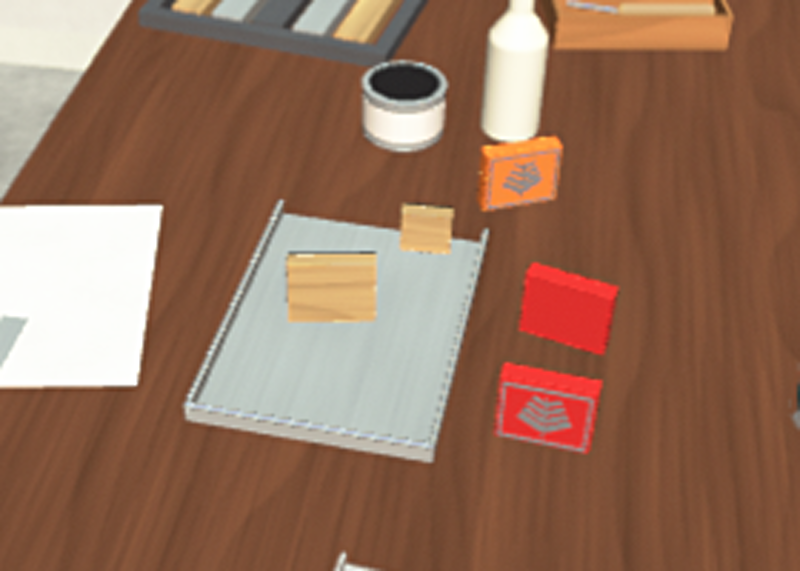

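The image shows four block-like things in the top picture: two red ones at about (271,262) and (321,268), an orange one at (397,249), and one of pale wood inside the galley at (318,190), with its bare back toward the closed end. The pale wood one fits the description. The small block stands at (361,218). Next I fit poses by silhouette.

```bash
cat > fit.py <<'E'
from h import *
from scipy.optimize import minimize
S=4
def hull(img,pts):
    h=cv2.convexHull((pts*S*16).astype(np.int32).reshape(-1,1,2)); cv2.fillConvexPoly(img,h,1,shift=4)
def box(x,y,z): return np.array([[a,b,c] for a in x for b in y for c in z])/1000
def place(P,q,z=0):
    c,s=np.cos(q[2]),np.sin(q[2]); return np.c_[P[:,0]*c-P[:,1]*s+q[0],P[:,0]*s+P[:,1]*c+q[1],P[:,2]+z]
GAL=[box((-119,119),(-167.5,171.5),(0,3)),box((-119,-115),(-167.5,171.5),(0,19)),box((115,119),(-167.5,171.5),(0,19)),box((-119,119),(167.5,171.5),(0,19))]
BLK=[box((-11.65,11.65),(-45,45),(0,75))]     # standing
def mask(p,kind,roi):
    hsv=cv2.cvtColor(p['pixels'],cv2.COLOR_RGB2HSV); h,s,v=cv2.split(hsv)
    wood=(h>10)&(h<28)&(s>50)&(v>110)
    m=wood if kind=='wood' else (s<60)&(v>60)
    o=np.zeros_like(m); u0,v0,u1,v1=roi; o[v0:v1,u0:u1]=m[v0:v1,u0:u1]; return o.astype(np.uint8)
def fit(ps,ms,parts,q0,z=0,fillh=True):
    M=[cv2.resize(m.astype(np.float32),None,fx=S,fy=S,interpolation=cv2.INTER_LINEAR)>.5 for m in ms]
    def cost(q):
        c=0
        for p,m in zip(ps,M):
            im=np.zeros(m.shape,np.uint8)
            for P in parts: hull(im,proj(p,place(P,q,z))+.5)
            c+=((im>0)^m).sum()/m.sum()
        return c
    best=None
    for k in range(3):
        q0=q0 if best is None else best.x
        sx=np.array([q0]+[np.array(q0)+d for d in ([.012,0,0],[0,.012,0],[0,0,.08])])
        best=minimize(cost,q0,method='Nelder-Mead',options=dict(initial_simplex=sx,xatol=1e-4,fatol=1e-5))
    return best.x,best.fun
E
python3 - <<'E'
from fit import *
t,s=snap('top'),snap('side')
rt,rs=(250,155,375,245),(255,165,380,265)
def galmask(p,roi):
    m=mask(p,'gal',roi)|mask(p,'wood',roi); m=cv2.morphologyEx(m,cv2.MORPH_CLOSE,np.ones((5,5)))
    n,l,st,_=cv2.connectedComponentsWithStats(m); return (l==1+st[1:,4].argmax()).astype(np.uint8)
gm=[galmask(t,rt),galmask(s,rs)]
bt,bs=mask(t,'wood',(308,168,330,212)),mask(s,'wood',(295,183,337,216))
print([m.sum() for m in gm],bt.sum(),bs.sum())
for nm,ps,ms in (('top',[t],gm[:1]),('side',[s],gm[1:]),('both',[t,s],gm)): print('gal',nm,fit(ps,ms,GAL,[.55,-.01,-.05]))
for nm,ps,ms in (('top',[t],[bt]),('side',[s],[bs]),('both',[t,s],[bt,bs])): print('blk',nm,fit(ps,ms,BLK,[.572,-.045,1.6],.003))
o=[]
for p,ms,r in ((t,[gm[0],bt],rt),(s,[gm[1],bs],rs)):
    im=cv2.cvtColor(p['pixels'],cv2.COLOR_RGB2BGR)
    for m,c in zip(ms,((0,255,0),(0,0,255))):
        im[m>0]=(im[m>0]*.6+np.array(c)*.4).astype(np.uint8)
    o.append(cv2.resize(im[r[1]-10:r[1]+95,r[0]-10:r[0]+130],(560,420)))
cv2.imwrite('pics/masks.png',cv2.resize(np.hstack(o),(800,300)))
E
```

```text
[np.uint64(8570), np.uint64(12298)] 233 752
gal top (array([ 0.561882  , -0.03117827, -0.05020055]), np.float64(0.09269388409982643))
gal side (array([ 0.55134226, -0.00310505,  0.18779361]), np.float64(0.44934540871297596))
gal both (array([ 0.56135337, -0.02905702, -0.05231163]), np.float64(0.5623829012664397))
blk top (array([ 0.58343312, -0.0377544 ,  1.72575792]), np.float64(0.24704618689581095))
blk side (array([ 0.57942206, -0.04072425,  1.75750652]), np.float64(0.056867309610907885))
blk both (array([ 0.57939871, -0.03831295,  1.73648603]), np.float64(0.33191511249976335))
```

View pics/masks.png

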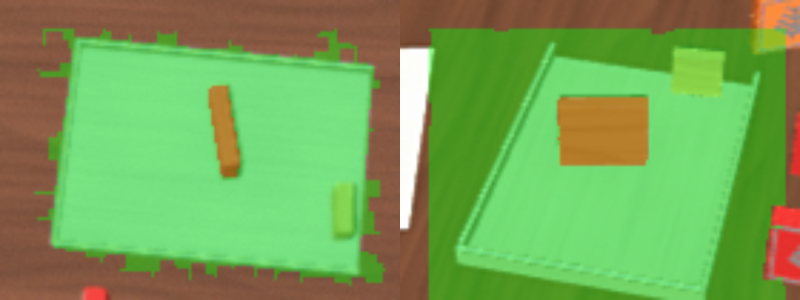

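The overlay shows the block masks are good, but the galley mask leaks into brown. I'll tighten it.

```bash
cat > gal.py <<'E'
from fit import *
def galmask(p,roi):
    h,s,v=cv2.split(cv2.cvtColor(p['pixels'],cv2.COLOR_RGB2HSV))
    b=p['pixels'].astype(int); m=(b[...,2]-b[...,0]>-12)&(v>70)
    o=np.zeros(m.shape,np.uint8); u0,v0,u1,v1=roi; o[v0:v1,u0:u1]=m[v0:v1,u0:u1]
    n,l,st,_=cv2.connectedComponentsWithStats(o); o=(l==1+st[1:,4].argmax()).astype(np.uint8)
    c,_=cv2.findContours(o,cv2.RETR_EXTERNAL,cv2.CHAIN_APPROX_NONE); cv2.drawContours(o,c,-1,1,-1)
    return o
E
python3 - <<'E'
from gal import *
t,s=snap('top'),snap('side')
rt,rs=(250,150,378,245),(256,165,380,265)
gm=[galmask(t,rt),galmask(s,rs)]
gm[0]=cv2.morphologyEx(gm[0],cv2.MORPH_CLOSE,np.ones((9,9)))
for nm,ps,ms in (('top',[t],gm[:1]),('side',[s],gm[1:])): print('gal',nm,fit(ps,ms,GAL,[.56,-.025,-.06]),ms[0].sum())
o=[]
for p,m,r,q in ((t,gm[0],rt,fit([t],gm[:1],GAL,[.56,-.025,-.06])[0]),(s,gm[1],rs,fit([s],gm[1:],GAL,[.56,-.025,-.06])[0])):
    im=cv2.cvtColor(p['pixels'],cv2.COLOR_RGB2BGR); im[m>0]=(im[m>0]*.7+np.array((0,80,0))).astype(np.uint8)
    im=cv2.resize(im,None,fx=4,fy=4)
    for z in (.003,.019):
        c=place(np.array([[.115,.1675,z],[-.115,.1675,z],[-.115,-.1675,z],[.115,-.1675,z]]),q)
        cv2.polylines(im,[((proj(p,c)+.5)*4).astype(int).reshape(-1,1,2)],True,(0,0,255) if z<.01 else (255,0,0),1)
    o.append(cv2.resize(im[4*r[1]-40:4*r[1]+380,4*r[0]-40:4*r[0]+520],(560,420)))
cv2.imwrite('pics/masks2.png',cv2.resize(np.vstack(o),(448*1,600)) if 0 else np.hstack([cv2.resize(i,(400,300)) for i in o]))
E
```

```text
gal top (array([ 0.56353108, -0.03036107, -0.05575806]), np.float64(0.01981533860008453)) 7690
gal side (array([ 0.56090096, -0.05073685, -0.05089045]), np.float64(0.08061475848773696)) 5836
```

View pics/masks2.png

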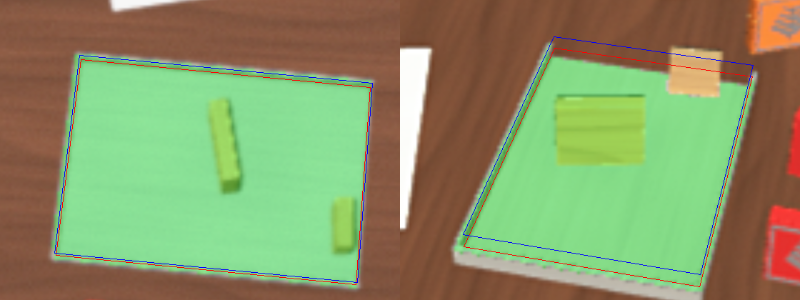

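Top fit is clean: outline matches, and the galley pose is (0.5635, -0.0304, yaw -0.056). The block stands at about (0.581, -0.039) with yaw about 1.74. I'll raise the tool, go behind the carved face, and turn with the fingers shut.

```bash
cat > go.py <<'E'
import sys
from h import *
# usage: go.py x y z yaw  -> needed shift in tool axes (units), turn units
G=np.array([.5635,-.0304,-.0558])
s=telemetry.state(); p=s['tool_pos']; Rm=R.from_quat(s['ee_rot']).as_matrix()
yaw=np.arctan2(Rm[1,0],Rm[0,0])
print('t',round(s['clock'],2),'p',np.round(p,4),'yaw',round(yaw,4),'F',np.round(s['force'],1),'w',round(s['gripper_width'],3),'q7',round(s['q'][6],2))
if len(sys.argv)>4:
    a=list(map(float,sys.argv[1:5]))
    d=Rm.T@(np.array(a[:3])-p)/.05
    dy=(a[3]-yaw+np.pi)%(2*np.pi)-np.pi
    print('shift',np.round(d,3),'turn',round(-np.degrees(dy)/8,3))
E
python3 -m pendant '[[0,0,-0.8,0,0],[0,0,-0.8,0,0],[0,0,0,0,0]]' && python3 go.py .590 -.095 .30 1.74
```

```text
clock: 1.48
tool_pos: [0.2, -0.6204, 0.3126]
ee_rot: [0.988, 0.155, 0.001, 0.004]
force: [-0.0, -0.5, 0.3]
gripper_width: 0.0642
grip_force: 0.0
t 1.48 p [ 0.2    -0.6204  0.3126] yaw 0.3116 F [-0.  -0.5  0.3] w 0.064 q7 -0.05
shift [10.647 -7.611  0.2  ] turn -10.23
```

```bash
python3 -m pendant '[[0.89,-0.63,0,0,0],[0.89,-0.63,0,0,0],[0.89,-0.63,0,0,0],[0.89,-0.63,0,0,0],[0.89,-0.63,0,0,0],[0.89,-0.63,0,0,0],[0.89,-0.63,0,0,0],[0.89,-0.63,0,0,0],[0.89,-0.63,0,0,0],[0.89,-0.63,0,0,0],[0.89,-0.63,0,0,0],[0.89,-0.63,0,0,0]]' && python3 -m pendant '[[0,0,0,-1,0],[0,0,0,-1,0],[0,0,0,-1,0],[0,0,0,-1,0],[0,0,0,-1,0],[0,0,0,-1,0],[0,0,0,-1,0],[0,0,0,-1,0],[0,0,0,-1,0],[0,0,0,-1,0],[0,0,0,-0.2,0],[0,0,0,0,0]]' && python3 go.py .590 -.095 .083 1.74
```

```text
clock: 2.98
tool_pos: [0.5921, -0.0937, 0.3076]
ee_rot: [0.988, 0.155, -0.001, -0.0]
force: [-0.4, -0.8, 0.3]
gripper_width: 0.0002
grip_force: 0.0
clock: 4.47
tool_pos: [0.5915, -0.0952, 0.308]
ee_rot: [0.647, 0.762, -0.0, -0.0]
force: [0.3, -0.2, -0.2]
gripper_width: 0.0004
grip_force: 0.0
t 4.47 p [ 0.5915 -0.0952  0.308 ] yaw 1.734 F [ 0.3 -0.2 -0.2] w 0.0 q7 0.08
shift [ 0.006 -0.025  4.501] turn -0.043
```

```bash
python3 -m pendant '[[0,0,0.9,0,0],[0,0,0.9,0,0],[0,0,0.9,0,0],[0,0,0.9,0,0],[0,0,0.9,0,0],[0,0,0,0,0],[0.2,0,0,0,0],[0.2,0,0,0,0],[0,0,0,0,0]]' && python3 go.py && python3 - <<'E'
from fit import *
t=snap('top'); s=snap('side')
bs=mask(s,'wood',(295,183,337,216)); print(bs.sum(),fit([s],[bs],BLK,[.58,-.04,1.74],.003))
o=[cv2.resize(cv2.cvtColor(p['pixels'],cv2.COLOR_RGB2BGR)[v:v+100,u:u+130],(520,400),interpolation=cv2.INTER_CUBIC)[:,:400] for p,u,v in ((t,260,140),(s,255,165))]
cv2.imwrite('pics/pre.png',np.hstack(o))
E
```

```text
clock: 5.6
tool_pos: [0.5892, -0.0738, 0.0853]
ee_rot: [0.646, 0.764, 0.001, 0.001]
force: [0.2, -0.7, 0.3]
gripper_width: 0.0004
grip_force: 0.0
t 5.6 p [ 0.5892 -0.0738  0.0853] yaw 1.738 F [ 0.2 -0.7  0.3] w 0.0 q7 -0.1
766 (array([ 0.5796399 , -0.04180042,  1.7565504 ]), np.float64(0.07244364586736361))
```

View pics/pre.png

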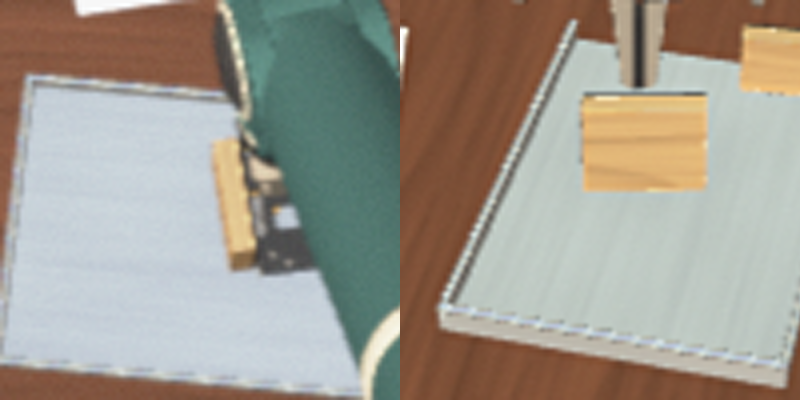

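The pictures show the shut fingers behind the carved face, centred at about (640,85) in the crop. Their tips are just below the block's top. I'll go slightly lower and push slowly.

```bash
python3 -m pendant '[[0,0,0.08,0,0],[0.1,0,0,0,0],[0.1,0,0,0,0],[0.1,0,0,0,0],[0.1,0,0,0,0]]' && python3 -m pendant '[[0.1,0,0,0,0],[0.1,0,0,0,0],[0.1,0,0,0,0],[0.1,0,0,0,0]]' && python3 - <<'E'
from h import *
p=snap('side')
cv2.imwrite('pics/tip1.png',cv2.resize(cv2.cvtColor(p['pixels'],cv2.COLOR_RGB2BGR)[150:270,250:390],(560,480)))
E
```

```text
clock: 6.32
tool_pos: [0.5851, -0.0552, 0.0796]
ee_rot: [0.646, 0.763, -0.0, 0.0]
force: [-0.2, 0.0, 0.5]
gripper_width: 0.0005
grip_force: 0.1
clock: 6.82
tool_pos: [0.5818, -0.0356, 0.0796]
ee_rot: [0.646, 0.763, -0.0, 0.0]
force: [0.2, -0.2, -0.2]
gripper_width: 0.0004
grip_force: 0.0
```

View pics/tip1.png

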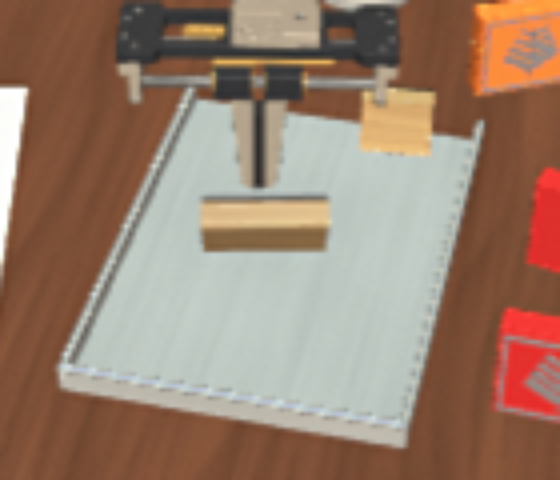

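The block is mid-tip (crop around (265,225)). I'll let it finish.

```bash
python3 -m pendant '[[0.1,0,0,0,0],[0.1,0,0,0,0],[0,0,0,0,0],[0,0,0,0,0],[0,0,-0.6,0,0],[0,0,-0.6,0,0],[-0.5,0,-0.6,0,0],[-0.9,0,0,0,0],[-0.9,0,0,0,0],[-0.3,0,0,0,0],[0,0,0,0,0]]' && python3 - <<'E'
from h import *
t=snap('top');s=snap('side')
o=[cv2.resize(cv2.cvtColor(p['pixels'],cv2.COLOR_RGB2BGR)[v:v+100,u:u+100],(400,400),interpolation=cv2.INTER_CUBIC) for p,u,v in ((t,250,145),(s,255,180))]
cv2.imwrite('pics/down.png',np.hstack(o))
E
```

```text
clock: 8.25
tool_pos: [0.6013, -0.1548, 0.1692]
ee_rot: [0.647, 0.762, 0.0, -0.0]
force: [-0.1, 0.7, 0.0]
gripper_width: 0.0005
grip_force: 0.0
```

View pics/down.png

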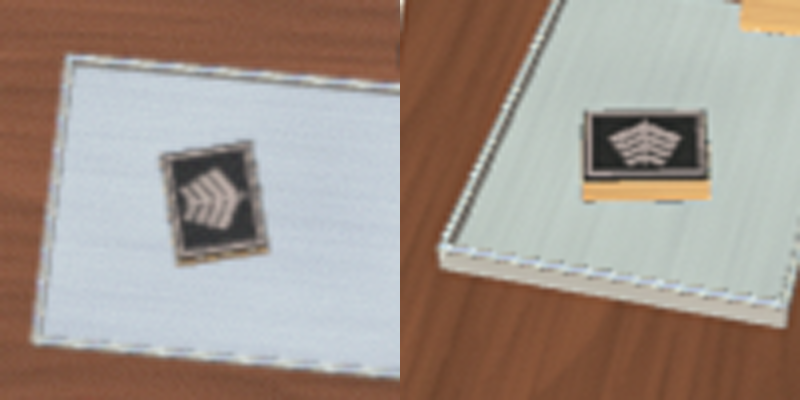

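The block lies on its back with the carved face up (top crop corners (160,155), (252,140), (270,252), (178,265)). I'll fit its pose and plan the sideways push toward the far rim.

```bash
cat > lie.py <<'E'
from fit import *
G=np.array([.5635,-.0304,-.0558])
LY=[box((-37.5,37.5),(-45,45),(0,23.3))]  # x along top direction
def lying(q0=None,verbose=True):
    t=snap('top'); 
    a=place(np.array([[.107,.160,.003],[-.105,.160,.003],[-.105,-.09,.003],[.107,-.09,.003]]),G)
    roi=np.zeros((400,640),np.uint8); cv2.fillPoly(roi,[proj(t,a).astype(int)],1)
    p=t['pixels'].astype(int); v=p.max(2)
    m=((v<165)|(p[...,0]-p[...,2]>5)).astype(np.uint8)*roi
    n,l,st,_=cv2.connectedComponentsWithStats(m); o=(l==1+st[1:,4].argmax()).astype(np.uint8)
    o=cv2.morphologyEx(o,cv2.MORPH_CLOSE,np.ones((5,5)))
    q,f=fit([t],[o],LY,q0 or [.573,.01,1.74],.003)
    r=q[:2]-G[:2]; c,s=np.cos(G[2]),np.sin(G[2])
    g=np.array([r[0]*c+r[1]*s,-r[0]*s+r[1]*c])
    print('lying',q.round(4),'f',round(f,3),'area',o.sum(),'galley xy mm',(g*1000).round(1),'rel yaw',round(q[2]-np.pi/2-G[2],3)); return q,t
def G2W(x,y): return place(np.array([[x/1000,y/1000,0]]),G)[0,:2]
E
python3 - <<'E'
from lie import *
q,t=lying()
# near-side midpoint (block +y side), pushing with tool y along galley y
print('near side mid',place(np.array([[0,.045,0]]),q)[0])
g=lambda x,y:print((x,y),G2W(x,y).round(4))
g(70,130); 
E
python3 go.py
```

```text
lying [0.5709 0.0091 1.7698] f 0.041 area 674 galley xy mm [ 5.2 39.9] rel yaw 0.255
near side mid [5.26778494e-01 2.04992997e-04 0.00000000e+00]
(70, 130) [0.6406 0.0955]
t 8.4 p [ 0.6015 -0.1518  0.1696] yaw 1.7388 F [-0.2  0.1 -0.8] w 0.0 q7 0.1
```

```bash
python3 - <<'E'
from lie import *
for a in ((-75,40),(15,40)): print(a,G2W(*a).round(4))
E
python3 -m pendant '[[0,0,0,-1,0.3],[0,0,0,-1,0.3],[0,0,0,-1,0.3],[0,0,0,-1,0.3],[0,0,0,-1,0.3],[0,0,0,-1,0.3],[0,0,0,-1,0.3],[0,0,0,-1,0.3],[0,0,0,-1,0.3],[0,0,0,-0.65,0.3],[0,0,0,0,0.3]]' && python3 go.py 0.4908 0.0137 .026 3.0858
```

```text
(-75, 40) [0.4908 0.0137]
(15, 40) [0.5807 0.0087]
clock: 9.78
tool_pos: [0.6016, -0.1525, 0.1697]
ee_rot: [0.028, 1.0, 0.0, -0.0]
force: [-0.4, -0.2, -0.4]
gripper_width: 0.0271
grip_force: 0.0
t 9.78 p [ 0.6016 -0.1525  0.1697] yaw 3.0847 F [-0.4 -0.2 -0.4] w 0.027 q7 1.28
shift [2.401 3.191 2.876] turn -0.008
```

```bash
python3 -m pendant '[[0.6,0.8,0,0,0.3],[0.6,0.8,0,0,0.3],[0.6,0.8,0,0,0.3],[0.6,0.8,0,0,0.3],[0,0,0,0,0.3],[0,0,0.8,0,0.3],[0,0,0.8,0,0.3],[0,0,0.8,0,0.3],[0,0,0.45,0,0.3],[0,0,0,0,0.3]]' && python3 go.py 0.5807 0.0087 .026 3.0858
```

```text
clock: 11.02
tool_pos: [0.4903, 0.0122, 0.0257]
ee_rot: [0.03, 1.0, -0.0, -0.002]
force: [-0.1, 0.5, 0.9]
gripper_width: 0.0276
grip_force: 0.0
t 11.03 p [0.4903 0.0122 0.0257] yaw 3.0824 F [-0.1  0.5  0.9] w 0.028 q7 0.79
shift [-1.808  0.037 -0.011] turn -0.025
```

```bash
python3 -m pendant '[[-0.15,0,0,0,0.3],[-0.15,0,0,0,0.3],[-0.15,0,0,0,0.3],[-0.15,0,0,0,0.3],[-0.15,0,0,0,0.3],[-0.15,0,0,0,0.3]]' && python3 -m pendant '[[-0.15,0,0,0,0.3],[-0.15,0,0,0,0.3],[-0.15,0,0,0,0.3],[-0.15,0,0,0,0.3],[0,0,0,0,0.3]]' && python3 go.py 0.5807 0.0087 .026 3.0858
python3 - <<'E'
from h import *
t=snap('top');s=snap('side')
o=[cv2.resize(cv2.cvtColor(p['pixels'],cv2.COLOR_RGB2BGR)[v:v+100,u:u+100],(400,400),interpolation=cv2.INTER_CUBIC) for p,u,v in ((t,250,145),(s,255,180))]
cv2.imwrite('pics/px.png',np.hstack(o))
E
```

```text
clock: 11.78
tool_pos: [0.5365, 0.0098, 0.0271]
ee_rot: [0.029, 1.0, -0.0, -0.0]
force: [-0.8, 0.5, 1.3]
gripper_width: 0.0273
grip_force: 0.7
clock: 12.4
tool_pos: [0.567, 0.008, 0.0271]
ee_rot: [0.029, 1.0, 0.0, 0.001]
force: [0.1, -0.2, 0.2]
gripper_width: 0.0276
grip_force: 0.0
t 12.4 p [0.567  0.008  0.0271] yaw 3.0829 F [ 0.1 -0.2  0.2] w 0.028 q7 0.86
shift [-0.273  0.031  0.022] turn -0.021
```

View pics/px.png

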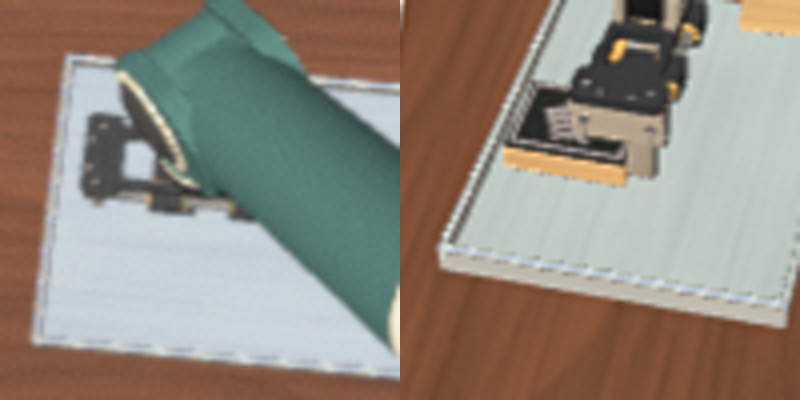

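The block is square to the fingers and near the far rim (side crop, left top corner about (535,85)). I'll continue in small steps, watching the force.

```bash
python3 -m pendant '[[-0.06,0,0,0,0.3],[-0.06,0,0,0,0.3],[-0.06,0,0,0,0.3]]'|grep -E 'pos|force' && python3 -m pendant '[[-0.04,0,0,0,0.3]]'|grep -E 'pos|force' && python3 -m pendant '[[-0.04,0,0,0,0.3]]'|grep -E 'pos|force'
```

```text
tool_pos: [0.5749, 0.0075, 0.027]
force: [-1.4, 0.5, 0.7]
grip_force: 0.6
tool_pos: [0.5769, 0.0074, 0.027]
force: [-4.2, 0.3, 3.2]
grip_force: 2.4
tool_pos: [0.577, 0.0074, 0.0269]
force: [-9.9, -0.0, 9.1]
grip_force: 4.7
```

```bash
python3 -m pendant '[[0.1,0,0,0,0.3],[0.3,0,0,0,0.3],[0,0,-0.9,0,0.3],[0,0,-0.9,0,0.3],[0,-1,0,1,0.4],[-0.14,-0.99,0,1,0.4],[-0.28,-0.96,0,1,0.4],[0,0,0,1,0.4],[0,0,0,1,0.4],[0,0,0,1,0.4],[0,0,0,1,0.4],[0,0,0,1,0.4]]' && python3 - <<'E'
from lie import *
q,t=lying([.63,.01,1.515])
for a in ((68,-35),(68,82.5)): print(a,G2W(*a).round(4))
E
python3 go.py 0.6295 -.0691 .026 1.515
```

```text
clock: 14.62
tool_pos: [0.5498, -0.1412, 0.117]
ee_rot: [0.556, 0.831, -0.0, 0.0]
force: [-0.2, -0.2, -0.3]
gripper_width: 0.037
grip_force: 0.0
lying [ 0.6301 -0.0068  1.5072] f 0.143 area 604 galley xy mm [65.2 27.3] rel yaw -0.008
(68, -35) [ 0.6294 -0.0691]
(68, 82.5) [0.636  0.0482]
t 14.68 p [ 0.5499 -0.1411  0.1172] yaw 1.9579 F [-0.5  0.9 -1.2] w 0.037 q7 0.25
shift [0.735 2.017 1.823] turn 3.172
```

```bash
python3 -m pendant '[[0,0,0,1,0.4],[0,0,0,1,0.4],[0,0,0,1,0.4],[0,0,0,0.17,0.4],[0,0,0,0,0.4]]' >/dev/null && python3 - <<'E'
from lie import *
q,t=lying([.63,.01,1.515])
cv2.imwrite('pics/sq.png',cv2.resize(cv2.cvtColor(t['pixels'],cv2.COLOR_RGB2BGR)[140:260,240:380],(700,600),interpolation=cv2.INTER_CUBIC))
E
python3 go.py 0.629 -.078 .026 1.515
```

```text
lying [ 0.6303 -0.0069  1.5067] f 0.142 area 605 galley xy mm [65.4 27.2] rel yaw -0.008
t 15.35 p [ 0.5503 -0.1412  0.117 ] yaw 1.5261 F [ 0.4 -0.3  0.4] w 0.037 q7 -0.12
shift [1.334 1.516 1.821] turn 0.079
```

View pics/sq.png

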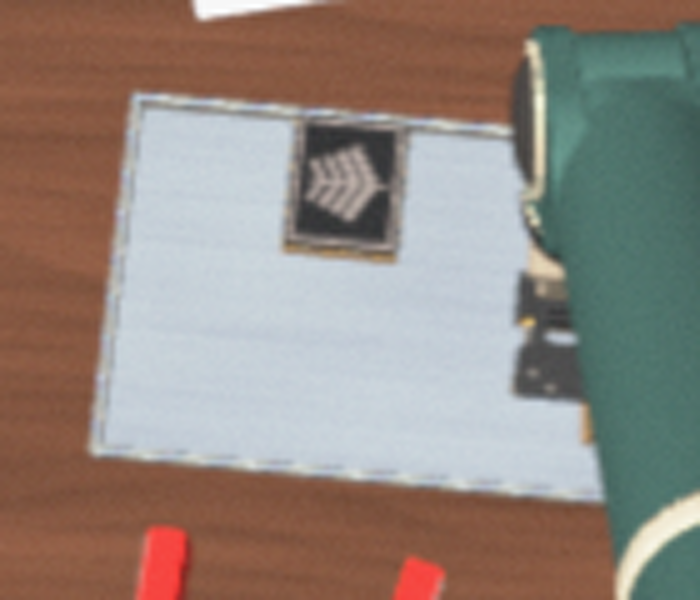

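The picture shows the block square and flush along the far rim (crop (295-405, 120-260)). Next is the push along the rim to the closed end.

```bash
python3 -m pendant '[[0.66,0.76,0,0.08,0.4],[0.66,0.76,0,0,0.4],[0,0,0,0,0.4],[0,0,0.8,0,0.4],[0,0,0.8,0,0.4],[0,0,0.22,0,0.4],[0,0,0,0,0.4]]' && python3 go.py .636 .0482 .026 1.515
```

```text
clock: 16.23
tool_pos: [0.6294, -0.0799, 0.0259]
ee_rot: [0.727, 0.686, -0.0, -0.0]
force: [0.1, -0.4, -0.8]
gripper_width: 0.0364
grip_force: 0.0
t 16.23 p [ 0.6294 -0.0799  0.0259] yaw 1.5125 F [ 0.1 -0.4 -0.8] w 0.036 q7 -0.29
shift [ 2.565e+00 -1.700e-02 -2.000e-03] turn -0.018
```

```bash
python3 -m pendant '[[0.15,0,0,0,0.4],[0.15,0,0,0,0.4],[0.15,0,0,0,0.4],[0.15,0,0,0,0.4],[0.15,0,0,0,0.4],[0.15,0,0,0,0.4]]' |grep -E 'pos|force' && python3 -m pendant '[[0.15,0,0,0,0.4],[0.15,0,0,0,0.4],[0.15,0,0,0,0.4],[0.15,0,0,0,0.4],[0.15,0,0,0,0.4],[0.15,0,0,0,0.4],[0.15,0,0,0,0.4],[0.15,0,0,0,0.4],[0.1,0,0,0,0.4],[0,0,0,0,0.4]]' |grep -E 'pos|force' ; python3 go.py .636 .0482 .026 1.515
```

```text
tool_pos: [0.6326, -0.0343, 0.0262]
force: [0.4, -1.8, 2.0]
grip_force: 1.0
tool_pos: [0.6361, 0.0317, 0.026]
force: [-0.0, 0.2, -0.3]
grip_force: 0.0
t 18.23 p [0.6361 0.0317 0.026 ] yaw 1.5135 F [-0.   0.2 -0.3] w 0.037 q7 -0.47
shift [ 0.33  -0.022 -0.001] turn -0.011
```

```bash
python3 -m pendant '[[0.06,0,0,0,0.4],[0.06,0,0,0,0.4]]'|grep -E 'pos|force' && python3 -m pendant '[[0.06,0,0,0,0.4],[0.06,0,0,0,0.4]]'|grep -E 'pos|force' && python3 -m pendant '[[0.04,0,0,0,0.4]]'|grep -E 'pos|force'
```

```text
tool_pos: [0.6365, 0.0364, 0.0258]
force: [0.0, -1.2, -0.4]
grip_force: 0.3
tool_pos: [0.6369, 0.0426, 0.026]
force: [0.6, -0.0, 0.8]
grip_force: 0.3
tool_pos: [0.637, 0.0447, 0.026]
force: [0.1, -0.2, -0.1]
grip_force: 0.3
```

```bash
python3 -m pendant '[[0.04,0,0,0,0.4]]'|grep -E 'pos|force' && python3 -m pendant '[[0.04,0,0,0,0.4]]'|grep -E 'pos|force' && python3 -m pendant '[[0.03,0,0,0,0.4]]'|grep -E 'pos|force'
```

```text
tool_pos: [0.6374, 0.0457, 0.026]
force: [0.2, -4.1, -0.9]
grip_force: 1.9
tool_pos: [0.6375, 0.0458, 0.026]
force: [-0.1, -6.7, 1.0]
grip_force: 3.8
tool_pos: [0.6375, 0.0459, 0.026]
force: [-1.7, -9.3, 3.1]
grip_force: 4.7
```

The block reached the closed end (force rises, no more movement). I'll back off and give a final side nudge for the rim.

```bash
python3 -m pendant '[[-0.1,0,0,0,0.4],[-0.4,0,0,0,0.4],[0,0,-0.9,0,0.4],[0,0,-0.9,-1,0.3],[0,0,0,-1,0.3],[0,0,0,-1,0.3],[0,0,0,-1,0.3],[0,0,0,-1,0.3],[0,0,0,-1,0.3],[0,0,0,-1,0.3],[0,0,0,-1,0.3],[0,0,0,-1,0.3]]' >/dev/null; python3 -m pendant '[[0,0,0,-1,0.3],[0,0,0,-1,0.3],[0,0,0,-0.25,0.3],[0,0,0,0,0.3]]'; python3 - <<'E'
from lie import *
print(G2W(-5,127),G2W(15,127))
E
python3 go.py .5656 .0967 .026 3.0858
```

```text
clock: 21.22
tool_pos: [0.6359, 0.0244, 0.116]
ee_rot: [0.03, 1.0, 0.0, -0.0]
force: [0.8, 0.7, 0.3]
gripper_width: 0.028
grip_force: 0.0
[0.56559071 0.09668119] [0.58555958 0.09556577]
t 21.23 p [0.6359 0.0244 0.116 ] yaw 3.081 F [0.8 0.7 0.3] w 0.028 q7 0.95
shift [1.49  1.358 1.8  ] turn -0.035
```

```bash
python3 -m pendant '[[0.75,0.65,0,-0.03,0.3],[0.75,0.63,0,0,0.3],[0,0,0,0,0.3],[0,0,0.9,0,0.3],[0,0,0.9,0,0.3],[0,0,0,0,0.3],[-0.1,0,0,0,0.3],[-0.1,0,0,0,0.3],[-0.06,0,0,0,0.3]]' && python3 -m pendant '[[-0.05,0,0,0,0.3]]'|grep -E 'pos|force';python3 -m pendant '[[-0.04,0,0,0,0.3]]'|grep -E 'pos|force'
```

```text
clock: 22.35
tool_pos: [0.5791, 0.0923, 0.0275]
ee_rot: [0.027, 1.0, 0.0, 0.001]
force: [-0.0, 1.1, 0.6]
gripper_width: 0.0279
grip_force: 0.0
tool_pos: [0.5808, 0.0921, 0.0268]
force: [0.2, -1.2, 0.3]
grip_force: 0.0
tool_pos: [0.5815, 0.0921, 0.0263]
force: [-5.4, 0.4, 4.1]
grip_force: 2.5
```

The contact position agrees with the earlier one along the rim (0.577 plus 0.0047), so it is flush. I'll retreat and check.

```bash
python3 -m pendant '[[-0.03,0,0,0,0.3],[0,0,0,0,0.3],[0.15,0,0,0,0.3],[0.4,0,0,0,0.3],[0,0,-0.9,0,0.3],[0,0,-0.9,0,0.3],[0,-1,-0.6,0,0.3],[0,-1,0,0,0.3],[0,-1,0,0,0.3],[0,-1,0,0,0.3],[0,-1,0,0,0.3],[0,0,0,0,0.3]]' && python3 - <<'E'
from h import *
t=snap('top');s=snap('side')
o=[cv2.resize(cv2.cvtColor(p['pixels'],cv2.COLOR_RGB2BGR)[v:v+h,u:u+w],(400,600),interpolation=cv2.INTER_CUBIC) for p,u,v,w,h in ((t,252,150,60,90),(s,258,190,60,90))]
cv2.imwrite('pics/end.png',np.hstack(o))
for p in (t,s):
    for n in ('small_block','bottle','ink_tin','composing_stick'): print(n,[np.round(d['point'],3) for d in finder.boxes_of(n,p)[:1]])
E
```

```text
clock: 24.1
tool_pos: [0.542, -0.1615, 0.1455]
ee_rot: [0.031, 1.0, -0.001, -0.0]
force: [0.6, 1.5, -0.7]
gripper_width: 0.0277
grip_force: 0.0
small_block [array([ 0.496, -0.175,  0.056])]
bottle [array([ 0.423, -0.426,  0.141])]
ink_tin [array([ 0.552, -0.406,  0.071])]
composing_stick [array([0.502, 0.4  , 0.001])]
small_block [array([ 0.495, -0.165,  0.041])]
bottle [array([ 0.425, -0.417,  0.102])]
ink_tin [array([ 0.528, -0.38 ,  0.049])]
composing_stick [array([0.498, 0.421, 0.011])]
```

View pics/end.png

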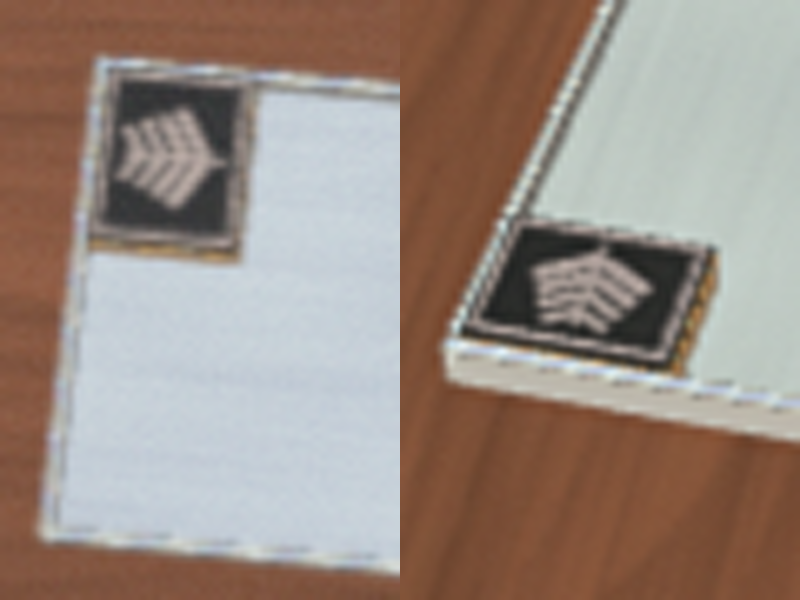

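The block sits face up, flush in the corner (top crop (95-245, 65-260)). The small block and the other things have not moved, and the arm is clear.

```bash
python3 -c "
from workcell import ctrl; print(ctrl.close_job())"
```

```text
the job is handed in; nothing more can be done
None
```

The larger lino block was tipped onto its back, carved face up, and pushed home flush into the far corner at the closed end; nothing else was moved, and the job was handed in at about 24 s on the robot's clock.

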